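# Check in the microscope stand and hold open the cap of its loose bolt

### The job

Check in the microscope stand's foot: pick up the scanner, hold it upright and steady straight above the service label, about 7 cm clear of it, for two seconds, and stand it back on its mat. Then tap the three bolt heads from above, one after another, until you find the loose one, the one that sinks under the tap. Take the cross-bar of the hinged cap in front of that bolt, lift the cap well past 45 degrees and finish while still holding it open, with the other two caps shut, the scanner on its mat and nothing else on the bench disturbed.

Things in the scene. Friction and masses are not known exactly. Their poses are not given: they have to be found in the camera images.
- scanner_mid (a point): Stick scanner, grey grip on a round black head, standing on its mat; 110 mm tall, about 160 g. This point: its centre, 55 mm above its underside; z points up the grip. The scan window is the underside and looks along -z. Head 50 mm wide, up to 34 mm above the underside; from there to the top the grip is 36 mm along the scanner's x, 28 mm along its y.
- mat: Black rubber mat for the scanner, 120 x 120 x 3 mm, fixed; origin at the centre of its underside, on the bench.
- label (a point): Service label: white paper with black bars, 30 x 46 mm, lying flat on the top of the stand's foot (the grey plate, 200 x 300 x 12 mm, fixed) behind the row of bolts; this point is its centre, 13 mm above the bench. Beside it on the foot stands a round socket 40 mm high above the plate, 95 mm from the label centre.
- head_1 (a point): Top centre of a dark hexagonal bolt head as it stands before it is pushed: 24 mm wide, 66 mm above the bench, at the rear of hold-down unit 1 of three like aluminium units in a row on the foot, 95 mm apart. A tight bolt does not move when pushed down; the one loose bolt sinks 6 mm at about 3 N, stops, and springs back. A tap must push the loose one down over 4 mm.
- bar_1 (a point): Where the middle of the cross-bar of unit 1's cap is while shut: 62 mm above the bench, 40 mm of free air under its ends. Bar 28 mm long, 14 mm thick, on a 14 mm wide tongue. This point stays with the foot when the cap is lifted. y along bar and hinge, x level towards hinge and bolt, z up. Hinge axis 75 mm along x and 14 mm below the bar; bolt head_1 102 mm along x.
- head_2 (a point): Top centre of a dark hexagonal bolt head as it stands before it is pushed: 24 mm wide, 66 mm above the bench, at the rear of hold-down unit 2 of three like aluminium units in a row on the foot, 95 mm apart. A tight bolt does not move when pushed down; the one loose bolt sinks 6 mm at about 3 N, stops, and springs back. A tap must push the loose one down over 4 mm.
- bar_2 (a point): Where the middle of the cross-bar of unit 2's cap is while shut: 62 mm above the bench, 40 mm of free air under its ends. Bar 28 mm long, 14 mm thick, on a 14 mm wide tongue. This point stays with the foot when the cap is lifted. y along bar and hinge, x level towards hinge and bolt, z up. Hinge axis 75 mm along x and 14 mm below the bar; bolt head_2 102 mm along x.
- head_3 (a point): Top centre of a dark hexagonal bolt head as it stands before it is pushed: 24 mm wide, 66 mm above the bench, at the rear of hold-down unit 3 of three like aluminium units in a row on the foot, 95 mm apart. A tight bolt does not move when pushed down; the one loose bolt sinks 6 mm at about 3 N, stops, and springs back. A tap must push the loose one down over 4 mm.
- bar_3 (a point): Where the middle of the cross-bar of unit 3's cap is while shut: 62 mm above the bench, 40 mm of free air under its ends. Bar 28 mm long, 14 mm thick, on a 14 mm wide tongue. This point stays with the foot when the cap is lifted. y along bar and hinge, x level towards hinge and bolt, z up. Hinge axis 75 mm along x and 14 mm below the bar; bolt head_3 102 mm along x.
- loose_bolt (a joint): How far the loose bolt, whichever of the three it is, is pushed down, in m: 0 untouched, 0.006 fully down.
- loose_cap (a joint): Opening angle of the cap in front of the loose bolt, in rad: 0 shut, growing as its bar rises, stop at 1.3. The caps are alike: hinged steel plates, 44 x 44 mm, about 80 g, that fall shut when let go.
- tight1_cap (a joint): Opening angle of the cap in front of one of the two tight bolts, in rad: 0 shut, growing as its bar rises, stop at 1.3.
- tight2_cap (a joint): Opening angle of the cap in front of one of the two tight bolts, in rad: 0 shut, growing as its bar rises, stop at 1.3.
- cup: Bystander, to be left alone: pale green cup, 72 mm wide, 85 mm tall; origin at the centre of its underside.
- eyepiece: Bystander, to be left alone: black microscope eyepiece, 48 mm wide, 60 mm tall, standing on the bench; origin at the centre of its underside.
- marker: Bystander, to be left alone: marker pen 130 mm long, 12 mm thick, lying on the bench; origin at the centre of its underside.
- hexkey: Bystander, to be left alone: small dark hex key, 75 mm long, 5 mm thick, lying on the foot between two of the units; origin at the centre of its underside.
- jar: Bystander, to be left alone: clear jar with white lid, 48 mm wide, 60 mm tall; origin at the centre of its underside.
- forceps: Bystander, to be left alone: steel forceps, 120 mm long, lying in the blue tray; origin at the centre of its underside.
- forceps2: Bystander, to be left alone: second steel forceps, 120 mm long, lying in the blue tray; origin at the centre of its underside.

How it is judged:
By the outcome, as a careful person would: the job done as asked, in the order asked, and still so for the second after the job is handed in, while the arm keeps its last pose, push and grip.
It also fails if it takes over 70 s, if anything falls off the work surface, if the arm or the gripper's body presses on something with over 40 N, if the wrist force passes 120 N, or if a joint passes its speed limit or range.

### The arm

A 6-joint arm with a two-finger parallel gripper is mounted at the origin on the work surface. World frame = base frame: x ahead of the robot, y to its left, z up, the work surface at z = 0. Lengths are in m, angles in degrees, forces in N, time in s.
With the tool pointing down it reaches from about 0.375 to 0.9 m from the base axis. Payload 3.1 kg.
Tool frame: the origin (TCP) lies between the finger pads; the fingertips stand 11 mm ahead of it and the grasp point (between the pads) lies 8 mm behind it; x points along the fingers, y is the direction in which the jaws open and shut, and the axes are right-handed (so a half turn about x gives the same grasp; the last joint's range is limited). The gripper opens to 87 mm and grips with 3 to 60 N. Pads are 19 mm wide; open, the fingers measure 117 mm over their backs; the gripper's body (75 mm by 190 mm) begins 51 mm behind the grasp point.
Start: joints at [-78.18, 30.224, 82.088, -0, 67.689, -10.227], TCP at [0.235, -0.579, 0.234] pointing down, gripper open.
Joint ranges: [-176.69, 176.69], [-43.24, 126.21], [12.49, 139.97], [-82, 262], [0, 151.66], [-163.58, 163.58]. Speed limits (degrees/s): [159.86, 159.86, 180, 180, 180, 180].

### API

Orientations are given as a 3x3 rotation matrix whose columns are the frame's x, y, z axes.
In Python, from rig import bot gives the robot as it stands.
- The arm moves only by the shell command python3 -m inch 'ROWS' [OPENING]. ROWS is a JSON object of lists of equal length, an entry for each row: "dp": the shift along the tool's x, y, z in mm, a list of three; "yaw": the turn about the tool's x in degrees. In form: {"dp": [[tx, ty, tz], ...], "yaw": [yaw, ...]}. A call has 1 to 20 rows; each row shifts and turns the commanded pose from where the row before left it, along the tool's axes as they then stand; what a row does not reach is not made up. A row lasts 1/12 s, in which the tool goes at most 41.7 mm and 7.16 degrees, less where a joint would pass 70% of its speed; a pose out of reach is approached as far as the arm can. A call is refused whole if a number of a shift passes 41.7 or a number of a turn 7.16, either way. A call with a gripper value outside its range is refused whole. OPENING is the finger opening in mm, from 0 to 87, set as the call begins (- or left out, the last holds). The fingers move at their own pace and stop on an object; the grip force is fixed at half the most. Time passes only in rows, so rows that do not move let the fingers close. It gives the time, the measured TCP pose, the force and the opening at its end, in the units of the state.
- bot.read_state(): the state, without advancing time (a new reading comes with each control period).
- bot.capture(name): name is "scene" or "top"; returns a dict with "color" (384x512x3 uint8, red, green, blue), "intrinsics" (3x3 intrinsics, pixels), "pose" (4x4, takes a point from camera to world coordinates). Camera axes: x right, y down, z forward; pixel columns grow to the right and rows downward; lengths in m; the calibration is good to about 2 mm. A picture is of the moment at which its call begins. There is no depth.
- bot.hand_in(): hands the job in, once; it reports no verdict.
The state is a dict: "time_s": time; "joint_positions": joint angles; "qvel": joint speeds; "tau": joint torques, N m; "position": TCP position; "tcp_rot": TCP orientation; "force": force on the tool from outside, world axes, zero at the start; "moment": the same for the moment, N m; "opening": opening from 0.0 (shut) to 1.0 (fully open).
Only numpy, scipy, OpenCV 4.12 (cv2) and the standard library are available. Lean on these libraries where they do the work, as an engineer would, in place of code of your own. Each camera call takes 0.05 s, during which the arm holds its last target.

## Working session

There is one attempt and no reset: what is moved stays moved. The work goes in short steps, Python scripts to look and compute and a shell command to move; the robot and the scene stay as the last step left them, time stands still between calls to the robot, and variables do not carry over. Pictures are saved under pics/ and viewed, and the job is handed in when it is done.

```bash
mkdir -p pics; ls
python3 - <<'E'
from rig import bot
import cv2
s=bot.read_state();print(s)
for n in("scene","top"):
    c=bot.capture(n);cv2.imwrite(f"pics/{n}0.png",c["color"][:,:,::-1]);print(n,c["intrinsics"],c["pose"])
E
```

```text
pics
{'time_s': 0.0, 'joint_positions': array([-7.81811135e+01,  3.02803145e+01,  8.21563376e+01, -1.44078255e-03,
        6.76882481e+01, -1.02265215e+01]), 'qvel': array([ 0.07104022, -0.0059963 ,  0.02236533, -0.01408385, -0.07515791,
       -0.03274853]), 'tau': array([-4.20267752e-04, -4.40047002e+01, -1.76592278e+01,  6.33082073e-02,
        5.82564413e-02, -1.65262727e-04]), 'position': array([ 0.23446993, -0.57858973,  0.23255741]), 'tcp_rot': array([[-4.69258700e-04,  3.75349654e-01, -9.26883173e-01],
       [ 2.12893955e-03, -9.26880800e-01, -3.75349771e-01],
       [-9.99997624e-01, -2.14941439e-03, -3.64149847e-04]]), 'force': array([ 0.04964942, -0.5635836 ,  0.469392  ]), 'moment': array([ 0.00016367, -0.01343085,  0.02938564]), 'opening': 1.003444834029233}
scene [[386.45569707   0.         261.12451634]
 [  0.         386.45569707 196.45962384]
 [  0.           0.           1.        ]] [[ 0.56685633  0.47530092 -0.67287661  1.43276882]
 [ 0.82365808 -0.31095863  0.4742279  -0.52943989]
 [ 0.01616417 -0.82303934 -0.56775431  0.8271615 ]
 [ 0.          0.          0.          1.        ]]
top [[399.6714042    0.         256.90426977]
 [  0.         399.6714042  196.50453847]
 [  0.           0.           1.        ]] [[-0.01611845 -0.99394607  0.10868027  0.37058821]
 [-0.99986033  0.01554262 -0.00614349  0.11920768]
 [ 0.00441712 -0.10876411 -0.99405777  1.2258162 ]
 [ 0.          0.          0.          1.        ]]
```

View pics/scene0.png

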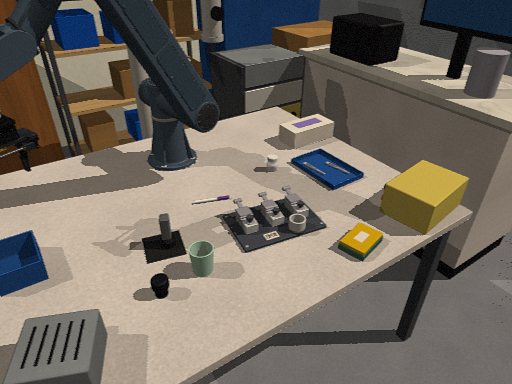

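View pics/top0.png

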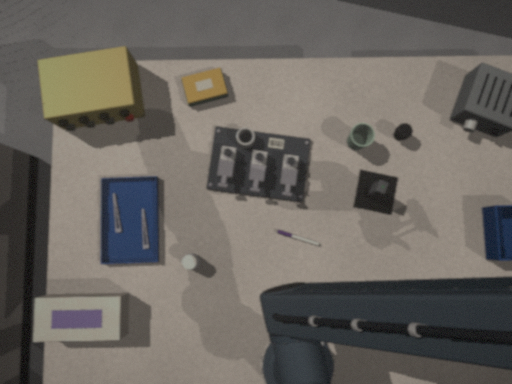

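Run:
```python
import cv2
t=cv2.imread("pics/top0.png");s=cv2.imread("pics/scene0.png")
c=t[115:215,200:320];cv2.imwrite("pics/t1.png",cv2.resize(c,None,fx=6,fy=6,interpolation=2))
c=t[110:230,330:430];cv2.imwrite("pics/t2.png",cv2.resize(c,None,fx=5,fy=5,interpolation=2))
c=s[170:300,130:335];cv2.imwrite("pics/s1.png",cv2.resize(c,None,fx=3.9,fy=3.9,interpolation=2))
```

```text
(no output)
```

View pics/t1.png

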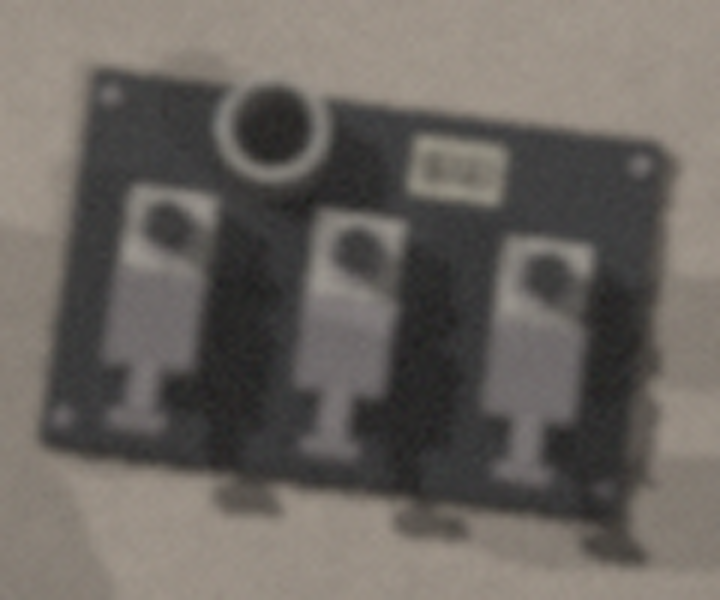

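View pics/t2.png

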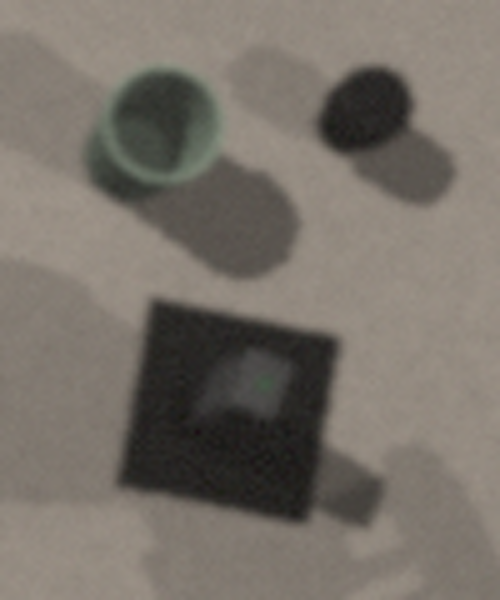

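View pics/s1.png

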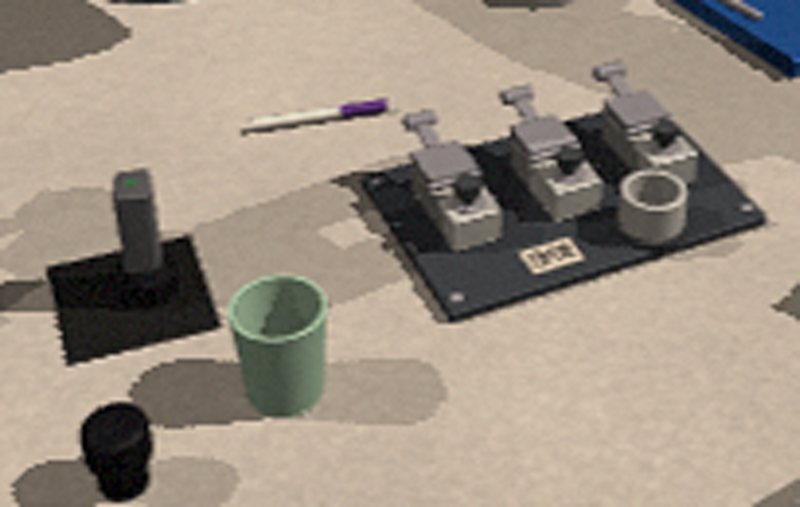

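```bash
cat > h.py <<'E'
import numpy as np
K={'t':np.array([[399.6714042,0,256.90426977],[0,399.6714042,196.50453847],[0,0,1]]),'s':np.array([[386.45569707,0,261.12451634],[0,386.45569707,196.45962384],[0,0,1]])}
P={'s':np.array([[0.56685633,0.47530092,-0.67287661,1.43276882],[0.82365808,-0.31095863,0.4742279,-0.52943989],[0.01616417,-0.82303934,-0.56775431,0.8271615]]),
't':np.array([[-0.01611845,-0.99394607,0.10868027,0.37058821],[-0.99986033,0.01554262,-0.00614349,0.11920768],[0.00441712,-0.10876411,-0.99405777,1.2258162]])}
def pt(cam,uv,z):
    d=P[cam][:,:3]@np.linalg.inv(K[cam])@np.array([uv[0],uv[1],1]);o=P[cam][:,3]
    return o+d*(z-o[2])/d[2]
def pj(cam,p):
    q=K[cam]@(P[cam][:,:3].T@(np.array(p)-P[cam][:,3]));return q[:2]/q[2]
def crop(u,f,off): return (np.array(u)+.5)/f-.5+np.array(off)
T1=lambda u:crop(u,6,(200,115));T2=lambda u:crop(u,5,(330,110));S1=lambda u:crop(u,3.9,(130,170))
E
python3 - <<'E'
from h import *
np.set_printoptions(precision=4,suppress=True)
def show(n,t,s,z):print(n,pt('t',t,z)[:2],pt('s',s,z)[:2] if s is not None else '')
show('label',T1((457,172)),S1((552,256)),.013)
for i,(a,b) in enumerate([((171,224),(664,129)),((357,251),(569,155)),((549,276),(467,183))]):show('head',T1(a),S1(b),.066)
for i,(a,b) in enumerate([((136,420),(609,71)),((328,446),(519,93)),((522,472),(421,119))]):show('bar',T1(a),S1(b),.069)
show('scantop',T2((266,382)),S1((132,183)),.113)
m=[]
for a,b in zip([(155,299),(341,341),(305,521),(120,486)],[None,(69,363),(48,268),(191,238)]):
    show('mat',T2(a),S1(b) if b else None,.003);m.append(pt('t',T2(a),.003))
print(np.mean(m,0),[np.linalg.norm(m[i]-m[i-1]) for i in range(4)])
for a,b in zip([(95,72),(665,142),(628,520),(44,450)],[(765,213),(450,320),(345,178),None]):show('foot',T1(a),S1(b) if b else None,.012)
show('cup',T2((160,125)),S1((279,300)),.085)
E
```

```text
label [0.6682 0.0506] [0.6682 0.0523]
head [0.6312 0.195 ] [0.6336 0.1954]
head [0.6163 0.1037] [0.6188 0.1036]
head [0.6024 0.0095] [0.6039 0.01  ]
bar [0.5337 0.2127] [0.5378 0.2085]
bar [0.5195 0.1194] [0.5221 0.1189]
bar [0.5053 0.0254] [0.5085 0.0242]
scantop [ 0.5164 -0.2423] [ 0.5132 -0.239 ]
mat [ 0.5839 -0.2116] 
mat [ 0.5557 -0.3258] [ 0.5569 -0.3234]
mat [ 0.4445 -0.2976] [ 0.4415 -0.2972]
mat [ 0.4678 -0.1849] [ 0.4706 -0.1829]
[ 0.513 -0.255  0.003] [np.float64(0.11909612737344924), np.float64(0.11763158582228735), np.float64(0.11477332141150705), np.float64(0.11509306376409659)]
foot [0.7243 0.2373] [0.7225 0.2406]
foot [ 0.6827 -0.0575] [ 0.6859 -0.0595]
foot [ 0.4865 -0.0326] [ 0.4795 -0.0382]
foot [0.527  0.2643] 
cup [ 0.6726 -0.1969] [ 0.6662 -0.1938]
```

```bash
cat >> h.py <<'E'
def to(target=None,yawdir=None):
    from rig import bot
    s=bot.read_state();R=s['tcp_rot'];p=s['position']
    np.set_printoptions(precision=4,suppress=True)
    print('t',round(s['time_s'],2),'p',p,'ydir',round(np.degrees(np.arctan2(R[1,1],R[0,1])),2),'tilt',np.round(R[:,0],4),'F',np.round(s['force'],2),'open mm',round(s['opening']*87,1))
    if target is not None: print('dp mm',np.round(R.T@(np.array(target)-p)*1000,1))
    if yawdir is not None:
        d=-(yawdir-np.degrees(np.arctan2(R[1,1],R[0,1])));print('yaw',round((d+180)%360-180,2))
    return s
E
python3 -m inch '{"dp":[[0,0,0],[0,0,0],[0,0,0],[0,0,0],[0,0,0],[0,0,0]],"yaw":[6,6,6,6,6,4.7]}' 87
python3 -c "
from h import *
to((.515,-.2405,.20),-102.7)"
```

```text
time_s: 0.6
position: [0.2345, -0.5789, 0.233]
tcp_rot: [[-0.0, -0.224, -0.975], [0.001, -0.975, 0.224], [-1.0, -0.001, 0.001]]
force: [0.7, 0.7, 0.5]
opening: 1.0
t 0.6 p [ 0.2345 -0.5789  0.233 ] ydir -102.93 tilt [-0.0003  0.0013 -1.    ] F [0.72 0.75 0.52] open mm 87.0
dp mm [  33.3 -392.5 -197.7]
yaw -0.23
```

```bash
python3 -m inch '{"dp":[[0,-15,-7.5],[0,-30,-15],[0,-30,-15],[0,-30,-15],[0,-30,-15],[0,-30,-15],[0,-30,-15],[0,-30,-15],[0,-30,-15],[0,-30,-15],[0,-30,-15],[0,-30,-15],[0,-30,-15],[0,-17.5,-10.2],[0,0,0],[0,0,0]],"yaw":[0,0,0,0,0,0,0,0,0,0,0,0,0,0,0,0]}' 87
python3 - <<'E'
from h import *
import cv2
from rig import bot
to((.515,-.2405,.073),-102.7)
for n in("scene","top"):
    c=bot.capture(n);cv2.imwrite(f"pics/{n}1.png",c["color"][:,:,::-1])
s=cv2.imread("pics/scene1.png")[130:300,90:300]
cv2.imwrite("pics/s2.png",cv2.resize(s,None,fx=3.5,fy=3.5,interpolation=2))
t=cv2.imread("pics/top1.png")[110:230,330:430]
cv2.imwrite("pics/t3.png",cv2.resize(t,None,fx=5,fy=5,interpolation=2))
E
```

```text
time_s: 1.93
position: [0.5137, -0.2375, 0.2332]
tcp_rot: [[-0.001, -0.214, -0.977], [0.001, -0.977, 0.214], [-1.0, -0.0, 0.001]]
force: [-0.2, 1.3, -0.5]
opening: 1.001
t 1.93 p [ 0.5137 -0.2375  0.2332] ydir -102.38 tilt [-0.001   0.0006 -1.    ] F [-0.19  1.28 -0.49] open mm 87.1
dp mm [160.2   2.7  -2.1]
yaw 0.32
```

View pics/s2.png

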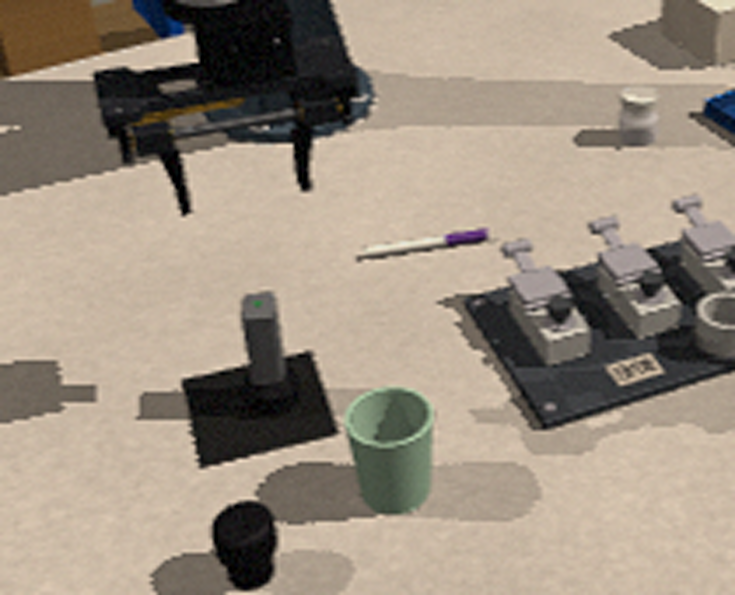

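```bash
python3 -m inch '{"dp":[[10,2.7,-2.1],[20,0,0],[20,0,0],[20,0,0],[20,0,0],[20,0,0],[20,0,0],[15,0,0],[10,0,0],[5,0,0],[0,0,0],[0,0,0]],"yaw":[0,0,0,0,0,0,0,0,0,0,0,0]}' 87
python3 - <<'E'
from h import *
import cv2
from rig import bot
to((.515,-.2405,.073),-102.7)
for n in("scene","top"):
    c=bot.capture(n);cv2.imwrite(f"pics/{n}2.png",c["color"][:,:,::-1])
s=cv2.imread("pics/scene2.png")[170:290,110:260]
cv2.imwrite("pics/s3.png",cv2.resize(s,None,fx=5,fy=5,interpolation=2))
E
```

```text
time_s: 3.03
position: [0.515, -0.2433, 0.0737]
tcp_rot: [[0.0, -0.22, -0.976], [-0.0, -0.976, 0.22], [-1.0, 0.0, -0.0]]
force: [-0.4, -1.0, 0.6]
opening: 0.997
t 3.03 p [ 0.515  -0.2433  0.0737] ydir -102.69 tilt [ 0.0003 -0.0003 -1.    ] F [-0.38 -0.99  0.59] open mm 86.7
dp mm [ 0.7 -2.7  0.6]
yaw 0.01
```

View pics/s3.png

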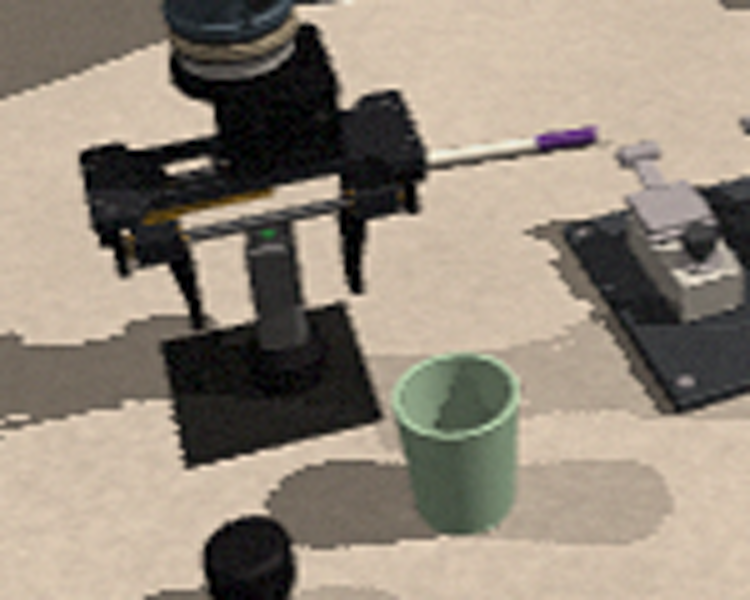

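```bash
python3 -m inch '{"dp":[[0,0,0],[0,0,0],[0,0,0],[0,0,0],[0,0,0],[0,0,0],[0,0,0],[0,0,0],[0,0,0],[0,0,0]],"yaw":[0,0,0,0,0,0,0,0,0,0]}' 0
python3 - <<'E'
from h import *
import cv2
from rig import bot
to()
for n in("scene",):
    c=bot.capture(n);cv2.imwrite(f"pics/{n}3.png",c["color"][:,:,::-1])
s=cv2.imread("pics/scene3.png")[170:290,110:260]
cv2.imwrite("pics/s4.png",cv2.resize(s,None,fx=5,fy=5,interpolation=2))
for i in range(6): print(bot.read_state()['position'])
E
```

```text
time_s: 3.97
position: [0.5149, -0.2426, 0.0735]
tcp_rot: [[-0.0, -0.219, -0.976], [0.0, -0.976, 0.219], [-1.0, -0.0, 0.0]]
force: [-0.1, 1.0, 0.6]
opening: 0.336
t 3.97 p [ 0.5149 -0.2426  0.0735] ydir -102.66 tilt [-0.0002  0.0002 -1.    ] F [-0.1   0.99  0.59] open mm 29.2
[ 0.5149 -0.2426  0.0735]
[ 0.5149 -0.2426  0.0735]
[ 0.5149 -0.2426  0.0735]
[ 0.5149 -0.2426  0.0735]
[ 0.5149 -0.2426  0.0735]
[ 0.5149 -0.2426  0.0735]
```

View pics/s4.png

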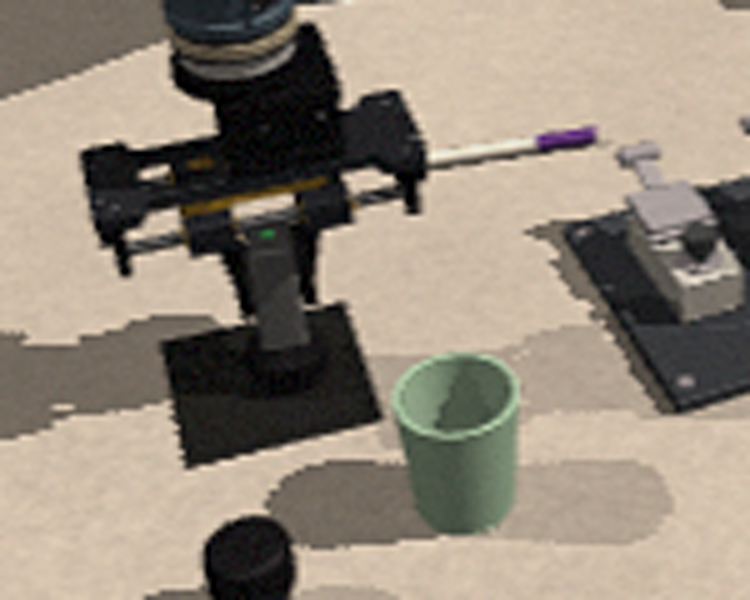

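```bash
python3 -m inch '{"dp":[[-3,0,0],[-8,0,0],[-15,0,0],[-20,0,0],[-20,0,0],[-20,0,0],[-20,0,0],[-15,0,0],[-5,0,0],[0,0,0]],"yaw":[0,0,0,0,0,0,0,0,0,0]}' 0
python3 - <<'E'
from h import *
s=to((.6682,.0515,.1535))
E
```

```text
time_s: 4.85
position: [0.5156, -0.2432, 0.2013]
tcp_rot: [[0.003, -0.219, -0.976], [-0.002, -0.976, 0.219], [-1.0, 0.001, -0.003]]
force: [0.2, 0.2, -2.3]
opening: 0.334
t 4.85 p [ 0.5156 -0.2432  0.2013] ydir -102.65 tilt [ 0.0029 -0.0021 -1.    ] F [ 0.23  0.16 -2.3 ] open mm 29.0
dp mm [  47.7 -321.   -84.2]
```

```bash
python3 -m inch '{"dp":[[0,-6,-1.5],[0,-14,-3.7],[0,-20,-5.2],[0,-20,-5.2],[0,-25,-6.5],[0,-25,-6.5],[0,-25,-6.5],[0,-25,-6.5],[0,-25,-6.5],[0,-25,-6.5],[0,-25,-6.5],[0,-25,-6.5],[0,-20,-5.2],[0,-20,-5.2],[0,-13,-3.4],[0,-8,-2],[0,0,-0.9],[0,0,0],[0,0,0]],"yaw":[0,0,0,0,0,0,0,0,0,0,0,0,0,0,0,0,0,0,0]}' 0
python3 - <<'E'
from h import *
import cv2
from rig import bot
s=to((.6682,.0515,.1535))
c=bot.capture("scene");cv2.imwrite(f"pics/scene4.png",c["color"][:,:,::-1])
s=cv2.imread("pics/scene4.png")[120:280,180:380]
cv2.imwrite("pics/s5.png",cv2.resize(s,None,fx=3.7,fy=3.7,interpolation=2))
E
```

```text
time_s: 6.43
position: [0.667, 0.0511, 0.1991]
tcp_rot: [[-0.001, -0.22, -0.976], [-0.0, -0.976, 0.22], [-1.0, 0.001, 0.001]]
force: [-0.3, -0.2, -2.7]
opening: 0.334
t 6.43 p [0.667  0.0511 0.1991] ydir -102.7 tilt [-0.0014 -0.0005 -1.    ] F [-0.31 -0.17 -2.68] open mm 29.1
dp mm [45.6 -0.7 -1.2]
```

View pics/s5.png

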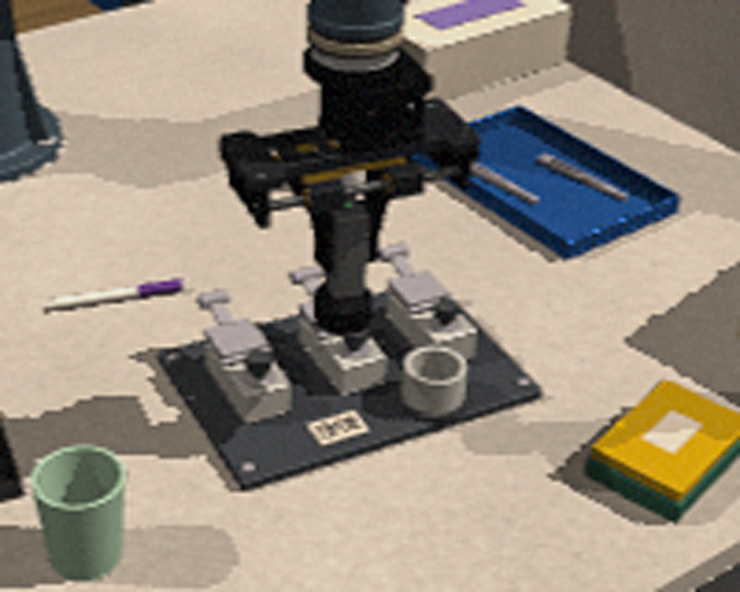

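```bash
python3 -m inch '{"dp":[[4,-0.5,-1],[8,0,0],[10,0,0],[10,0,0],[8,0,0],[4,0,0],[2,0,0],[0,0,0],[0,0,0]],"yaw":[0,0,0,0,0,0,0,0,0]}' 0
python3 - <<'E'
from h import *
import cv2
from rig import bot
s=to((.6682,.0515,.1535))
print('t',pj('s',(.668,.0515,.083)),pj('s',(.668,.0515,.193)),pj('t',(.668,.0515,.193)))
c=bot.capture("scene");cv2.imwrite(f"pics/scene5.png",c["color"][:,:,::-1])
s=cv2.imread("pics/scene5.png")[140:260,210:330]
cv2.imwrite("pics/s6.png",cv2.resize(s,None,fx=5,fy=5,interpolation=2))
E
```

```text
time_s: 7.23
position: [0.6689, 0.0524, 0.1536]
tcp_rot: [[0.0, -0.219, -0.976], [-0.0, -0.976, 0.219], [-1.0, -0.0, -0.0]]
force: [-0.2, 0.0, -2.3]
opening: 0.333
t 7.23 p [0.6689 0.0524 0.1536] ydir -102.65 tilt [ 0.0004 -0.     -1.    ] F [-0.22  0.04 -2.35] open mm 28.9
dp mm [0.1 1.  0.5]
t [271.6267 218.2367] [272.7944 188.999 ] [278.9142 126.9649]
```

View pics/s6.png

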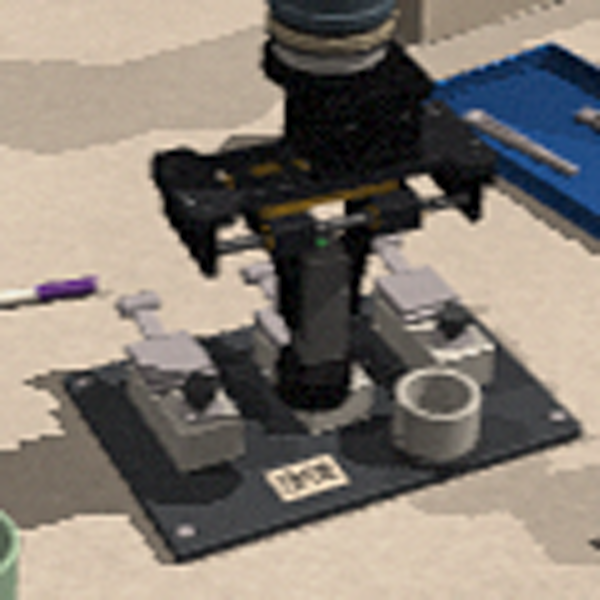

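Run:
```python
from h import *
g=lambda u:crop(u,5,(210,140))
print(pt('s',g((322,241)),.193),pt('s',g((314,391)),.083),pt('s',g((308,478)),.013))
```

```text
[0.66471053 0.05834077 0.193     ] [0.6675241  0.05484087 0.083     ] [0.66795476 0.05255412 0.013     ]
```

```bash
python3 -m inch '{"dp":[[0,1.2,0],[0,1.3,0],[0,0,0],[0,0,0],[0,0,0],[0,0,0],[0,0,0],[0,0,0],[0,0,0],[0,0,0],[0,0,0],[0,0,0],[0,0,0],[0,0,0],[0,0,0],[0,0,0],[0,0,0],[0,0,0],[0,0,0],[0,0,0]],"yaw":[0,0,0,0,0,0,0,0,0,0,0,0,0,0,0,0,0,0,0,0]}' 0
python3 -m inch '{"dp":[[0,0,0],[0,0,0],[0,0,0],[0,0,0],[0,0,0],[0,0,0],[0,0,0],[0,0,0],[0,0,0],[0,0,0],[0,0,0],[0,0,0],[0,0,0],[0,0,0]],"yaw":[0,0,0,0,0,0,0,0,0,0,0,0,0,0]}' 0
python3 -m inch '{"dp":[[-4,0,0],[-8,0,0],[-12,0,0],[-12,0,0],[-8,0,0],[-4,0,0],[0,0,0]],"yaw":[0,0,0,0,0,0,0]}' 0
python3 - <<'E'
from h import *
to((.515,-.2426,.20),-102.7)
E
```

```text
time_s: 8.95
position: [0.6681, 0.0499, 0.1536]
tcp_rot: [[-0.0, -0.219, -0.976], [0.0, -0.976, 0.219], [-1.0, 0.0, 0.0]]
force: [0.2, -0.3, -1.7]
opening: 0.334
time_s: 10.12
position: [0.6681, 0.0498, 0.1536]
tcp_rot: [[-0.0, -0.219, -0.976], [-0.0, -0.976, 0.219], [-1.0, 0.0, 0.0]]
force: [0.3, -0.2, -1.7]
opening: 0.332
time_s: 10.7
position: [0.6691, 0.0498, 0.2038]
tcp_rot: [[0.004, -0.219, -0.976], [-0.0, -0.976, 0.219], [-1.0, -0.001, -0.004]]
force: [0.1, 0.6, -2.1]
opening: 0.334
t 10.7 p [0.6691 0.0498 0.2038] ydir -102.65 tilt [ 0.0039 -0.0003 -1.    ] F [ 0.13  0.59 -2.12] open mm 29.1
dp mm [  3.3 319.1  86.4]
yaw 0.05
```

```bash
python3 -m inch '{"dp":[[0,6,1.5],[0,14,3.7],[0,20,5.2],[0,20,5.2],[0,25,6.5],[0,25,6.5],[0,25,6.5],[0,25,6.5],[0,25,6.5],[0,25,6.5],[0,25,6.5],[0,25,6.5],[0,20,5.2],[0,20,5.2],[0,13,3.4],[0,8,2],[0,2,1.4],[0,0,0],[0,0,0]],"yaw":[0,0,0,0,0,0,0,0,0,0,0,0,0,0,0,0,0,0,0]}' 0
python3 - <<'E'
from h import *
to((.515,-.2456,.0735),-102.7)
E
```

```text
time_s: 12.28
position: [0.5146, -0.2459, 0.2014]
tcp_rot: [[-0.0, -0.219, -0.976], [0.001, -0.976, 0.219], [-1.0, -0.001, 0.0]]
force: [-0.1, 0.6, -2.1]
opening: 0.333
t 12.28 p [ 0.5146 -0.2459  0.2014] ydir -102.63 tilt [-0.0002  0.0008 -1.    ] F [-0.06  0.57 -2.07] open mm 29.0
dp mm [127.9  -0.3  -0.4]
yaw 0.07
```

```bash
python3 -m inch '{"dp":[[6,0,0],[14,0,0],[20,0,0],[20,0,0],[20,0,0],[20,0,0],[12,0,0],[6,0,0],[4,0,0],[3,0,0],[1,0,0],[1,0,0],[0.5,0,0],[0,0,0],[0,0,0]],"yaw":[0,0,0,0,0,0,0,0,0,0,0,0,0,0,0]}' 0
python3 - <<'E'
from h import *
to()
E
```

```text
time_s: 13.53
position: [0.5148, -0.2469, 0.0746]
tcp_rot: [[0.001, -0.219, -0.976], [-0.001, -0.976, 0.219], [-1.0, 0.0, -0.001]]
force: [-0.7, 0.4, -1.8]
opening: 0.336
t 13.53 p [ 0.5148 -0.2469  0.0746] ydir -102.66 tilt [ 0.0008 -0.0006 -1.    ] F [-0.67  0.42 -1.85] open mm 29.3
```

```bash
python3 -m inch '{"dp":[[0.5,0,0],[0.5,0,0],[0.4,0,0],[0,0,0],[0,0,0]],"yaw":[0,0,0,0,0]}' 0
```

```text
time_s: 13.95
position: [0.5148, -0.2469, 0.0735]
tcp_rot: [[0.001, -0.219, -0.976], [-0.001, -0.976, 0.219], [-1.0, 0.0, -0.001]]
force: [-1.1, 1.0, 5.8]
opening: 0.333
```

Contact (force changed from −1.9 to +5.8 N); release.

```bash
python3 -m inch '{"dp":[[-0.5,0,0],[0,0,0],[0,0,0],[0,0,0],[0,0,0],[0,0,0],[0,0,0],[0,0,0]],"yaw":[0,0,0,0,0,0,0,0]}' 87
python3 -m inch '{"dp":[[-5,0,0],[-15,0,0],[-25,0,0],[-25,0,0],[-25,0,0],[-25,0,0],[-10,0,0],[0,0,0]],"yaw":[0,0,0,0,0,0,0,0]}' 87
python3 - <<'E'
from h import *
import cv2
from rig import bot
to((.6052,.0087,.12),-98.9)
c=bot.capture("scene");cv2.imwrite(f"pics/scene6.png",c["color"][:,:,::-1])
s=cv2.imread("pics/scene6.png")[130:300,90:300]
cv2.imwrite("pics/s7.png",cv2.resize(s,None,fx=3.5,fy=3.5,interpolation=2))
E
```

```text
time_s: 14.62
position: [0.5146, -0.2467, 0.0731]
tcp_rot: [[-0.0, -0.219, -0.976], [0.0, -0.976, 0.219], [-1.0, -0.0, 0.0]]
force: [0.7, 0.3, 0.8]
opening: 0.855
time_s: 15.28
position: [0.5161, -0.2477, 0.2061]
tcp_rot: [[0.005, -0.219, -0.976], [-0.004, -0.976, 0.219], [-1.0, 0.003, -0.006]]
force: [-0.3, 0.4, -0.5]
opening: 0.997
t 15.28 p [ 0.5161 -0.2477  0.2061] ydir -102.65 tilt [ 0.0053 -0.0039 -1.    ] F [-0.34  0.42 -0.51] open mm 86.7
dp mm [  85.6 -269.9  -30.3]
yaw -3.75
```

View pics/s7.png

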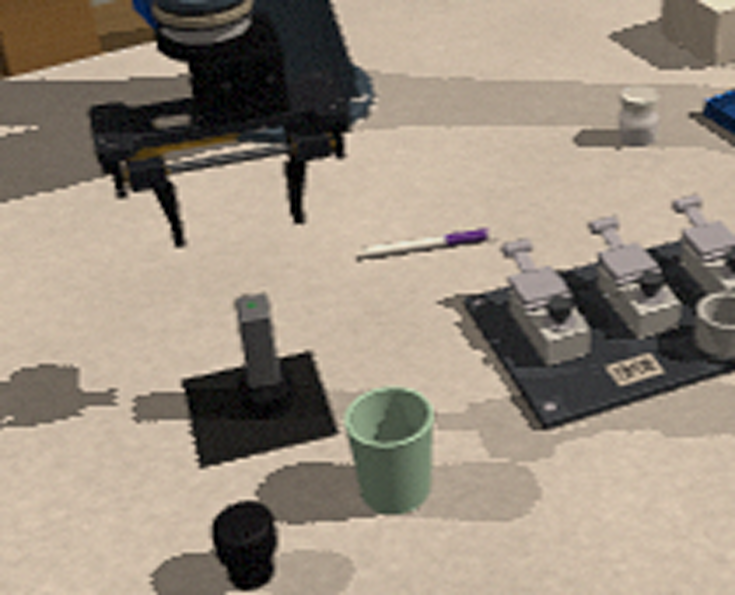

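```bash
python3 -m inch '{"dp":[[0,-5,-1],[0,-15,-2],[0,-25,-3],[0,-25,-3],[0,-30,-3],[0,-30,-3],[0,-30,-3],[0,-30,-3],[0,-30,-3],[0,-25,-3],[0,-15,-2],[0,-10,-1],[20,0,0],[30,0,0],[20,0,0],[10,0,0],[0,0,0],[0,0,0]],"yaw":[0,0,0,0,0,0,0,0,0,0,0,0,0,0,0,-1.8,-1.8,0]}' 0
python3 - <<'E'
from h import *
to((.6052,.0087,.085),-98.9)
E
```

```text
time_s: 16.83
position: [0.6011, 0.0102, 0.1204]
tcp_rot: [[-0.006, -0.157, -0.988], [0.001, -0.988, 0.157], [-1.0, 0.0, 0.006]]
force: [0.1, -0.0, 0.8]
opening: 0.006
t 16.83 p [0.6011 0.0102 0.1204] ydir -99.06 tilt [-0.0057  0.0009 -1.    ] F [ 0.07 -0.04  0.82] open mm 0.5
dp mm [35.4  0.8 -4.5]
yaw -0.16
```

```bash
python3 -m inch '{"dp":[[10,0.8,-3],[12,0,0],[8,0,0],[5,0,0],[0,0,0],[0,0,0]],"yaw":[0,0,0,0,0,0]}' 0
python3 - <<'E'
from h import *
import cv2
from rig import bot
to((.6052,.0087,.077),-98.9)
c=bot.capture("scene");cv2.imwrite(f"pics/scene7.png",c["color"][:,:,::-1])
s=cv2.imread("pics/scene7.png")[160:260,200:330]
cv2.imwrite("pics/s8.png",cv2.resize(s,None,fx=6,fy=6,interpolation=2))
E
```

```text
time_s: 17.33
position: [0.6055, 0.0089, 0.0876]
tcp_rot: [[-0.001, -0.158, -0.988], [0.0, -0.988, 0.158], [-1.0, -0.0, 0.001]]
force: [0.3, 0.8, 0.0]
opening: 0.005
t 17.33 p [0.6055 0.0089 0.0876] ydir -99.07 tilt [-0.001   0.0002 -1.    ] F [0.27 0.83 0.04] open mm 0.5
dp mm [10.6  0.3  0.2]
yaw -0.17
```

View pics/s8.png

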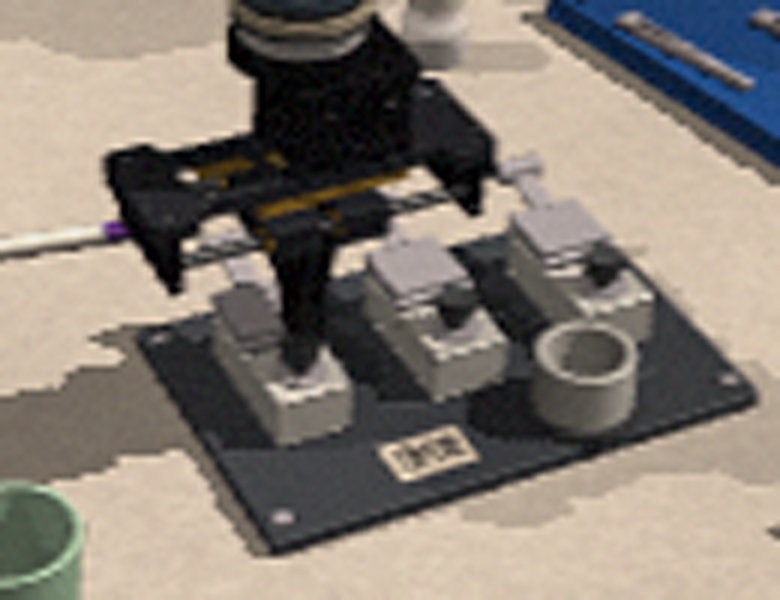

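```bash
python3 -m inch '{"dp":[[4,0,0],[3,0,0],[2,0,0],[1,0,0],[0,0,0],[0,0,0]],"yaw":[0,0,0,0,0,0]}' 0
python3 -m inch '{"dp":[[0.7,0,0],[0.7,0,0],[0.6,0,0],[0,0,0],[0,0,0]],"yaw":[0,0,0,0,0]}' 0
```

```text
time_s: 17.88
position: [0.6058, 0.0089, 0.0782]
tcp_rot: [[0.0, -0.157, -0.988], [0.0, -0.988, 0.157], [-1.0, -0.0, -0.0]]
force: [-0.0, 0.9, 0.8]
opening: 0.002
time_s: 18.3
position: [0.606, 0.0089, 0.0763]
tcp_rot: [[0.0, -0.157, -0.988], [-0.0, -0.988, 0.157], [-1.0, 0.0, -0.0]]
force: [0.6, 0.3, 1.3]
opening: 0.006
```

```bash
python3 -m inch '{"dp":[[0.7,0,0],[0.7,0,0],[0.6,0,0],[0,0,0],[0,0,0]],"yaw":[0,0,0,0,0]}' 0
```

```text
time_s: 18.72
position: [0.606, 0.0089, 0.0742]
tcp_rot: [[0.0, -0.157, -0.988], [-0.0, -0.988, 0.157], [-1.0, -0.0, -0.0]]
force: [0.1, 1.6, 1.4]
opening: 0.004
```

```bash
python3 -m inch '{"dp":[[0.7,0,0],[0.7,0,0],[0.6,0,0],[0,0,0],[0,0,0]],"yaw":[0,0,0,0,0]}' 0;python3 -m inch '{"dp":[[0.7,0,0],[0.7,0,0],[0.6,0,0],[0,0,0],[0,0,0]],"yaw":[0,0,0,0,0]}' 0
```

```text
time_s: 19.13
position: [0.606, 0.0089, 0.0722]
tcp_rot: [[0.0, -0.157, -0.988], [-0.0, -0.988, 0.157], [-1.0, -0.0, -0.0]]
force: [1.7, -0.0, 3.1]
opening: 0.005
time_s: 19.55
position: [0.606, 0.0089, 0.0713]
tcp_rot: [[0.001, -0.157, -0.988], [-0.0, -0.988, 0.157], [-1.0, 0.0, -0.001]]
force: [-1.6, 0.5, 10.1]
opening: 0.005
```

```bash
python3 -m inch '{"dp":[[-2,0,0],[-5,0,0],[-10,0,0],[-15,0,0],[-15,0,0],[-8,0,0],[0,0,0]],"yaw":[0,0,0,0,0,0,0]}' 0
python3 - <<'E'
from h import *
to((.5055,.0245,.12),-98.9)
import cv2
from rig import bot
c=bot.capture("scene");cv2.imwrite(f"pics/scene8.png",c["color"][:,:,::-1])
E
```

```text
time_s: 20.13
position: [0.6068, 0.0088, 0.1271]
tcp_rot: [[0.003, -0.157, -0.988], [-0.001, -0.988, 0.157], [-1.0, 0.0, -0.003]]
force: [0.3, -0.3, 1.2]
opening: 0.001
t 20.13 p [0.6068 0.0088 0.1271] ydir -99.05 tilt [ 0.0032 -0.0006 -1.    ] F [ 0.31 -0.32  1.18] open mm 0.1
dp mm [  6.8   0.4 102.5]
yaw -0.15
```

```bash
python3 -m inch '{"dp":[[0,0.4,6],[0,0,14],[0,0,20],[0,0,22],[0,0,20],[0,0,14],[0,0,6.5],[0,0,0],[0,0,0]],"yaw":[0,0,0,0,0,0,0,0,0]}' 60
python3 - <<'E'
from h import *
to((.5055,.0245,.057),-98.9)
import cv2
from rig import bot
for n in("scene","top"):
    c=bot.capture(n);cv2.imwrite(f"pics/{n}9.png",c["color"][:,:,::-1])
s=cv2.imread("pics/scene9.png")[140:250,200:330]
cv2.imwrite("pics/s9.png",cv2.resize(s,None,fx=5.5,fy=5.5,interpolation=2))
E
```

```text
time_s: 20.93
position: [0.5049, 0.0246, 0.1249]
tcp_rot: [[0.0, -0.157, -0.988], [-0.0, -0.988, 0.157], [-1.0, 0.0, -0.0]]
force: [-0.1, 0.3, 0.3]
opening: 0.604
t 20.93 p [0.5049 0.0246 0.1249] ydir -99.05 tilt [ 0.0003 -0.0001 -1.    ] F [-0.09  0.27  0.33] open mm 52.5
dp mm [67.9 -0.  -0.6]
yaw -0.15
```

View pics/s9.png

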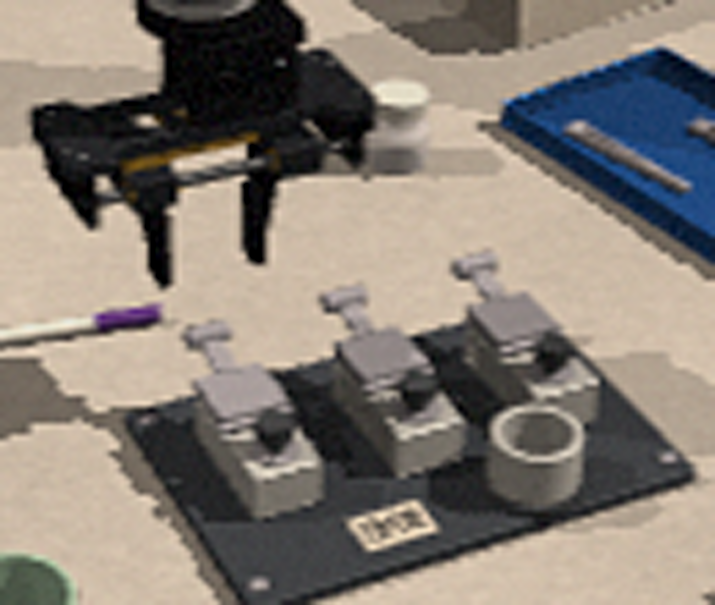

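```bash
python3 -m inch '{"dp":[[5,0,0],[10,0,0],[15,0,0],[15,0,0],[10,0,0],[8,0,0],[4,0,0],[1,0,0],[0,0,0],[0,0,0]],"yaw":[0,0,0,0,0,0,0,0,0,0]}' 60
python3 - <<'E'
from h import *
to((.5055,.0245,.057),-98.9)
import cv2
from rig import bot
for n in("scene","top"):
    c=bot.capture(n);cv2.imwrite(f"pics/{n}10.png",c["color"][:,:,::-1])
s=cv2.imread("pics/scene10.png")[140:250,200:330]
cv2.imwrite("pics/s10.png",cv2.resize(s,None,fx=5.5,fy=5.5,interpolation=2))
E
```

```text
time_s: 21.87
position: [0.5049, 0.0246, 0.0575]
tcp_rot: [[0.001, -0.157, -0.988], [-0.0, -0.988, 0.157], [-1.0, -0.0, -0.001]]
force: [0.7, -0.5, -0.7]
opening: 0.69
t 21.87 p [0.5049 0.0246 0.0575] ydir -99.05 tilt [ 0.0009 -0.0001 -1.    ] F [ 0.73 -0.48 -0.67] open mm 60.0
dp mm [ 0.5 -0.  -0.6]
yaw -0.15
```

View pics/s10.png

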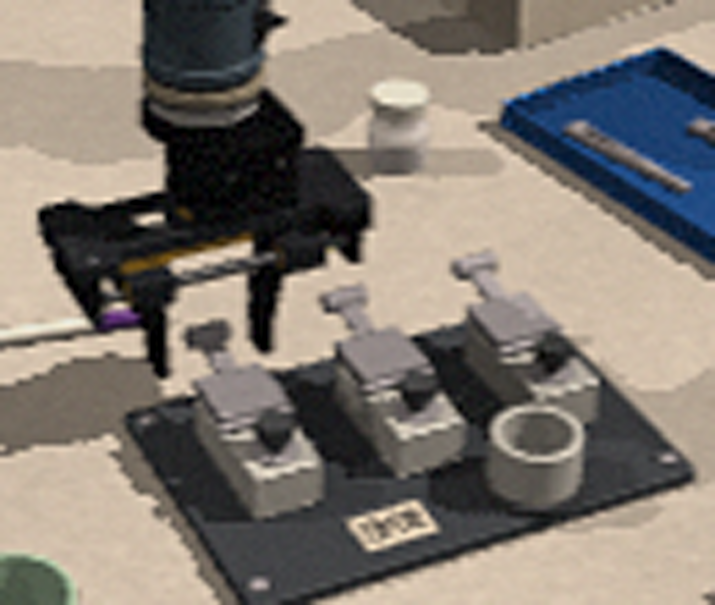

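```bash
python3 -m inch '{"dp":[[0,0,0],[0,0,0],[0,0,0],[0,0,0],[0,0,0],[0,0,0],[0,0,0],[0,0,0]],"yaw":[0,0,0,0,0,0,0,0]}' 0
python3 - <<'E'
from h import *
to()
import cv2
from rig import bot
for n in("scene","top"):
    c=bot.capture(n);cv2.imwrite(f"pics/{n}11.png",c["color"][:,:,::-1])
s=cv2.imread("pics/scene11.png")[140:250,200:330]
cv2.imwrite("pics/s11.png",cv2.resize(s,None,fx=5.5,fy=5.5,interpolation=2))
for th in range(0,65,4):
    p=np.radians(169.43-th);print(th,np.round([76.3*np.cos(p)+75,76.3*np.sin(p)-14],1))
E
```

```text
time_s: 22.63
position: [0.5045, 0.0244, 0.0572]
tcp_rot: [[-0.0, -0.157, -0.988], [-0.0, -0.988, 0.157], [-1.0, 0.0, 0.0]]
force: [-0.6, -1.9, 1.2]
opening: 0.315
t 22.63 p [0.5045 0.0244 0.0572] ydir -99.03 tilt [-0.0002 -0.0004 -1.    ] F [-0.64 -1.94  1.18] open mm 27.4
0 [-0. -0.]
4 [1.2 5.2]
8 [ 2.7 10.3]
12 [ 4.5 15.3]
16 [ 6.8 20.1]
20 [ 9.3 24.8]
24 [12.2 29.3]
28 [15.3 33.6]
32 [18.8 37.6]
36 [22.5 41.4]
40 [26.5 44.9]
44 [30.8 48.2]
48 [35.2 51.1]
52 [39.9 53.7]
56 [44.7 56. ]
60 [49.6 58. ]
64 [54.7 59.5]
```

View pics/s11.png

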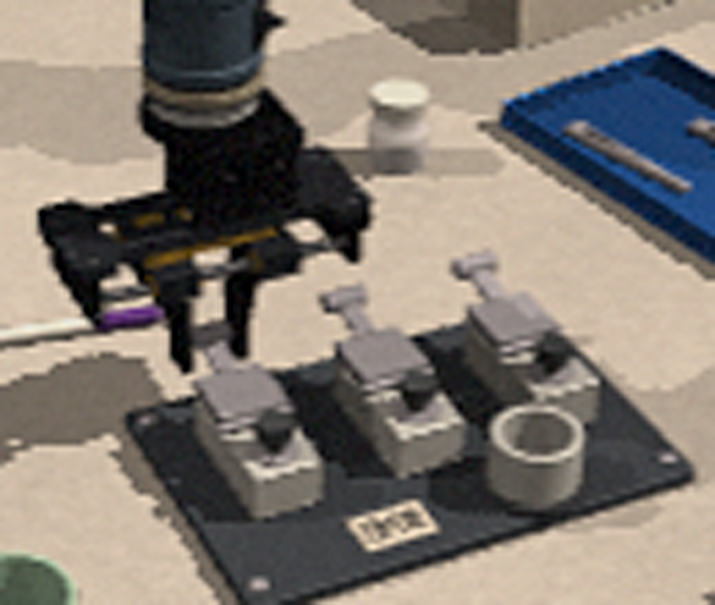

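```bash
python3 -m inch '{"dp":[[-2.6,0,-0.5],[-2.6,0,-0.7],[-5.1,0,-1.5],[-5,0,-1.8],[-4.8,0,-2.3],[-4.7,0,-2.5],[-4.5,0,-2.9],[0,0,0]],"yaw":[0,0,0,0,0,0,0,0]}' 0
python3 - <<'E'
from h import *
to()
import cv2
from rig import bot
for n in("scene","top"):
    c=bot.capture(n);cv2.imwrite(f"pics/{n}12.png",c["color"][:,:,::-1])
s=cv2.imread("pics/scene12.png")[140:250,200:330]
cv2.imwrite("pics/s12.png",cv2.resize(s,None,fx=5.5,fy=5.5,interpolation=2))
E
```

```text
time_s: 23.4
position: [0.517, 0.0225, 0.0874]
tcp_rot: [[0.0, -0.157, -0.988], [-0.0, -0.988, 0.157], [-1.0, 0.0, -0.001]]
force: [-1.2, -4.1, -3.5]
opening: 0.314
t 23.4 p [0.517  0.0225 0.0874] ydir -99.04 tilt [ 0.0005 -0.0003 -1.    ] F [-1.18 -4.13 -3.47] open mm 27.3
```

View pics/s12.png

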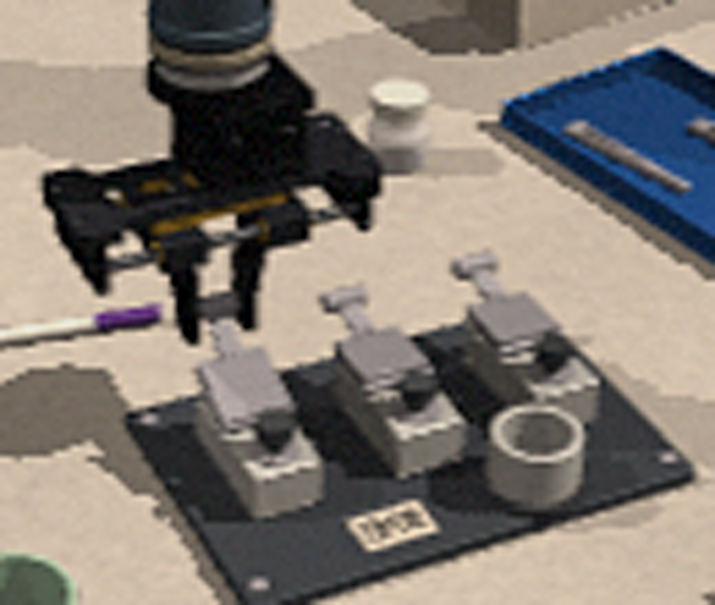

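```bash
python3 -m inch '{"dp":[[-4.3,0.3,-3.1],[-4,0.2,-3.5],[-3.8,0,-3.7],[-3.5,0,-4],[-3.3,0,-4.3],[0,0,0]],"yaw":[0,0,0,0,0,0]}' 0
python3 -m inch '{"dp":[[-2.9,0,-4.4],[-2.6,0,-4.7],[-2.3,0,-4.8],[-2,0,-4.9],[-1.5,0,-5.1],[0,0,0],[0,0,0]],"yaw":[0,0,0,0,0,0,0]}' 0
python3 - <<'E'
from h import *
to()
import cv2
from rig import bot
for n in("scene","top"):
    c=bot.capture(n);cv2.imwrite(f"pics/{n}13.png",c["color"][:,:,::-1])
s=cv2.imread("pics/scene13.png")[140:250,200:330]
cv2.imwrite("pics/s13.png",cv2.resize(s,None,fx=5.5,fy=5.5,interpolation=2))
E
```

```text
time_s: 24.0
position: [0.5353, 0.0196, 0.1061]
tcp_rot: [[-0.0, -0.157, -0.988], [0.001, -0.988, 0.157], [-1.0, -0.001, 0.0]]
force: [-1.6, 0.6, -2.0]
opening: 0.317
time_s: 24.58
position: [0.5594, 0.0158, 0.1173]
tcp_rot: [[0.002, -0.158, -0.987], [0.0, -0.987, 0.158], [-1.0, -0.001, -0.002]]
force: [-2.0, 3.5, 4.1]
opening: 0.315
t 24.58 p [0.5594 0.0158 0.1173] ydir -99.07 tilt [ 0.002   0.0004 -1.    ] F [-1.96  3.49  4.14] open mm 27.4
```

View pics/s13.png

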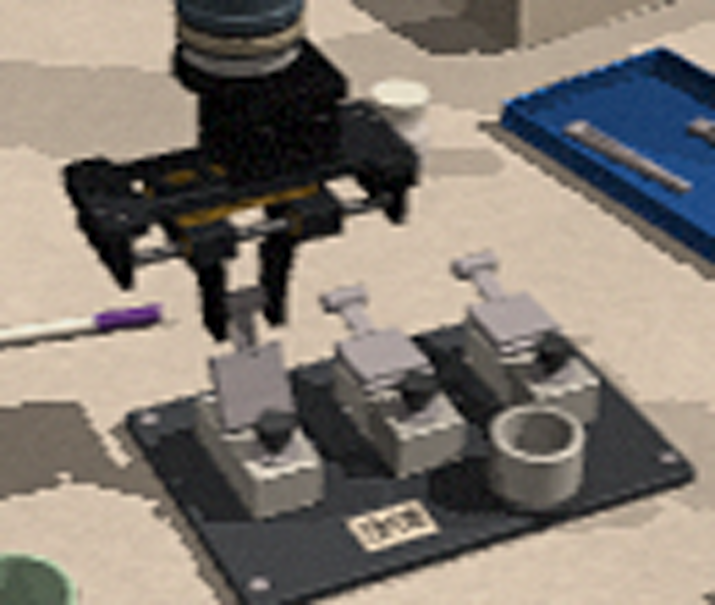

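View pics/scene13.png

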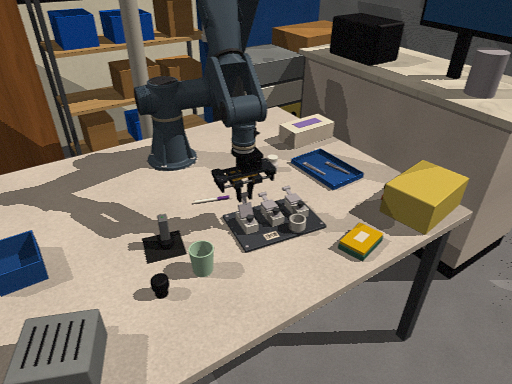

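```bash
python3 -m inch '{"dp":[[0,0,0],[0,0,0],[0,0,0],[0,0,0],[0,0,0],[0,0,0]],"yaw":[0,0,0,0,0,0]}' 0
python3 - <<'E'
from h import *
from rig import bot
to()
import cv2,numpy as np
a=cv2.imread("pics/top0.png").astype(int);b=bot.capture("top")["color"][:,:,::-1].astype(int)
cv2.imwrite("pics/top14.png",b)
print(bot.hand_in())
E
```

```text
time_s: 25.18
position: [0.559, 0.0159, 0.1172]
tcp_rot: [[0.002, -0.158, -0.987], [0.0, -0.987, 0.158], [-1.0, -0.001, -0.002]]
force: [-1.0, 3.9, 4.1]
opening: 0.316
t 25.18 p [0.559  0.0159 0.1172] ydir -99.07 tilt [ 0.0016  0.0005 -1.    ] F [-1.01  3.95  4.14] open mm 27.5
the job is handed in; nothing more can be done
None[ WARN:0@1.543] global loadsave.cpp:1063 imwrite_ Unsupported depth image for selected encoder is fallbacked to CV_8U.
```

View pics/top14.png

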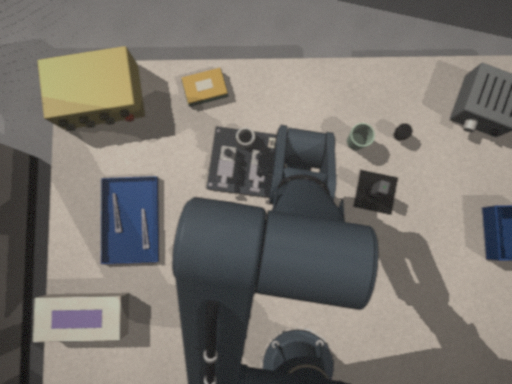

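The job is handed in at about 25 s. The loose bolt's cap is held open at about 64° and the scanner is back on its mat.

- **Scanner:** I held it upright above the label for about 2.7 s, with its underside about 7 cm clear. The two cameras put it up to about 3 mm off the label's centre. I then stood it back on the mat about 4 mm from where it started.
- **Loose bolt:** The first head I tapped was on the unit furthest to the robot's right, and it was the loose one. It sank about 5.7 mm with the force rising to 3 N, then stopped hard at 10 N. I did not tap the other two, and I judged the sinking from arm position and force, because it is too small to see in the pictures.
- **Cap:** I took the bar by its ends and lifted it along its arc. The 64° comes from how far the arm moved. The grip read 27.5 mm on the 28 mm bar, and the force on the tool was about 6 N.
- **Last pictures:** The scene picture at the end of the lift shows the other two caps shut and the scanner, cup, eyepiece, marker and tray where they were. In the final top view the arm covers the marker, the jar and the held unit. I could never make out the hex key in any picture, so I could not check it; the fingertips stayed well above the foot plate.

No check failed.

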